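# Put the sample carousel in gear and index it

### The job

The sample carousel's hand drive is out of gear. Take hold of the black knob on top, rock it back and forth while easing it down gently until the hidden teeth mesh and the knob goes fully home; do not force it down tooth on tooth. Then turn the carousel with the knob until the pin on its rim points at the fixed index post, let go, and leave the plate and cups untouched and the things around undisturbed.

Things in the scene. Friction and masses are not known exactly. Their poses are not given: they have to be found in the camera images.
- gear_knob (a joint): slide of the black knob, m: 0 = up (out of gear), 0.016 = fully home (in gear, hard stop, flange 2 mm above the drum); starts 0 to 0.0015. Stays where left; about 1 N slides it freely. Tooth meets tooth somewhere between 3 and 12 mm down (differs each run, hidden). There the lower teeth give 1.5 mm on a spring (2 N, rising to 7 N), then are solid. Once meshed only 1 N of friction resists until the stop.
- knob_grip (a point): grip point of the black knob: on the vertical spindle axis, in an upright bar 50 mm long (along x), 18 mm thick (along y), 40 mm tall (26 mm below this point to 14 mm above), on a round flange 54 mm across and 8 mm thick. 122 mm above the worktop when the knob is up. Turns freely about z and slides down 16 mm.
- carousel (a joint): angle of the carousel, rad, positive counter-clockwise seen from above; 0 = rim pin exactly at the index post. Starts 0.4 to 0.95, so it must go clockwise. Stiff: about 0.085 N m of friction, stays where it is left. In gear it turns one to one with the knob, with about 0.08 rad of play.
- rim_pin (a point): steel pin 6 mm in diameter, 20 mm tall, standing on the carousel's rim 69 mm from the axis; this point is half-way up it, 42 mm above the worktop
- index_post (a point): tip of the small pointer on the fixed steel post (12x20x30 mm) at the front edge of the base plate, 78 mm from the carousel axis, 42 mm above the worktop
- turntable: carousel: aluminium plate 148 mm across, top 32 mm above the worktop; six white cups 24 mm across, 24 mm tall, 56 mm from the axis; central grey drum 72 mm across, top 70 mm above the worktop, hiding the lower teeth, which turn with the plate (their angle to the pin differs each run). Origin on the axis, 22 mm above the worktop. The robot must not touch it.
- drive_knob: the black knob with its hidden teeth: 8 teeth pointing down (45 degrees apart) over 8 equal ones in the carousel; gaps about 0.08 rad (2 mm) wider than teeth. Over about 10 N tooth on tooth drags the carousel round and no gap is found; over 20 N harms the teeth. Origin on the axis, 34 mm below knob_grip.
- base: fixed white base plate 190x170x12 mm, origin on the carousel axis at worktop height; the index post lies toward its -x
- small_beaker: small glass beaker, 61x65x82 mm, origin at the centre of its underside; bystander
- other_beaker: small glass beaker, 59x63x78 mm, origin at the centre of its underside; bystander
- dropper: small dropper bottle, 30x30x86 mm, origin at the centre of its underside; bystander
- marker: marker pen lying flat, 17x136x18 mm, long along its y, origin under its centre; bystander
- screwdriver: small screwdriver lying flat, 24x157x28 mm, long along its y, origin under its centre; bystander
- tweezers: steel tweezers lying flat, 8x118x10 mm, long along their y, origin under their centre; bystander

How it is judged:
By the outcome, as a careful person would: the job done as asked, in the order asked, and still so for the second after the job is handed in, with the robot touching nothing.
It also fails if it takes over 72 s, if anything falls off the work surface, if the arm or the gripper's body presses on something with over 40 N, if the wrist force passes 120 N, or if a joint passes its speed limit or range.

### The arm

A 6-joint arm with a two-finger parallel gripper is mounted at the origin on a cart in front of the work surface, level with it; the furniture and walls round the work are solid. World frame = base frame: x ahead of the robot, y to its left, z up, the work surface at z = 0. Lengths are in mm, angles in rad, forces in N, time in s.
With the tool pointing down it reaches from about 350 to 775 mm from the base axis. Payload 7.3 kg.
Tool frame: the origin (TCP) lies midway between the tips of the shut fingers; the grasp point (between the pads) lies 19 mm behind it; x points along the fingers, z is the direction in which the jaws open and shut, and the axes are right-handed (so a half turn about x gives the same grasp; the last joint's range is limited). The gripper opens to 92 mm and grips with 3 to 60 N. Pads are 19 mm wide; open, the fingers measure 130 mm over their backs; the gripper's body (75 mm by 190 mm) begins 47 mm behind the grasp point.
Start: joints at [-1.389, 0.342, 1.524, -0, 1.275, -0.146], TCP at [169.052, -497.058, 226.741] pointing down, gripper open.
Joint ranges: [-2.53, 2.53], [-0.77, 2.02], [0.04, 2.7], [-1, 4.14], [0.28, 2.66], [-3.11, 3.11]. Speed limits (rad/s): [2.57, 2.57, 3.14, 3.14, 3.14, 3.14].

### API

Orientations are given as [roll, pitch, yaw] about the fixed x, y, z axes, in that order (R = Rz(yaw) Ry(pitch) Rx(roll)).
In Python, from station import env gives the robot as it stands.
- The arm moves only by the tool servo_tool, never from a script. Its argument "steps" is text: rows parted by semicolons, each of 6 numbers parted by spaces: the shift along the tool's x, y, z in cm, then the turn, a rotation vector about the tool's x, y, z in degrees. A call has exactly 8 rows; each row shifts and turns the commanded pose from where the row before left it, along the tool's axes as they then stand; what a row does not reach is not made up. A row lasts 1/12 s, in which the tool goes at most 41.7 mm and 7.16 degrees, less where a joint would pass 70% of its speed; a pose out of reach is approached as far as the arm can. A call with a gripper value outside its range is refused whole. "fingers" is the finger opening in cm, from 0 to 9.18, set as the call begins (left out, the last holds). The fingers move at their own pace and stop on an object; the grip force is fixed at half the most. Time passes only in rows, so rows that do not move let the fingers close, or fill a call up. It gives the time, the measured TCP pose, the force and the opening at its end, in the units of the state.
- env.sense(): the state, without advancing time (a new reading comes with each control period).
- env.read_camera(name): name is "scene" or "top" or "wrist"; returns a dict with "image" (420x560x3 uint8, red, green, blue), "fx", "fy", "cx", "cy" (pixels), "pose" (4x4, takes a point from camera to world coordinates). Camera axes: x right, y up, looking along -z (the intrinsics and any distortion apply to the point x, -y, -z); pixel columns grow to the right and rows downward; lengths in mm; the calibration is good to about 2 mm. A picture is of the moment at which its call begins. There is no depth.
- env.sign_off(): hands the job in, once; it reports no verdict.
The state is a dict: "clock": time; "q": joint angles; "qd": joint speeds; "tau": joint torques, N m; "tcp_pos": TCP position; "tcp_rot": TCP orientation; "force": force on the tool from outside, world axes, zero at the start; "torque": the same for the moment, N m; "width": finger opening in mm.
Only numpy, scipy, OpenCV 4.12 (cv2) and the standard library are available. Lean on these libraries where they do the work, as an engineer would, in place of code of your own. Each camera call takes 0.05 s, during which the arm holds its last target. There are 200 camera calls.

## Working session

There is one attempt and no reset: what is moved stays moved. The work goes in short steps, Python scripts to look and compute and a tool call to move; the robot and the scene stay as the last step left them, time stands still between calls to the robot, and variables do not carry over. Pictures are saved under pics/ and viewed, about 8 in all and at most 12, crops included, and the job is handed in when it is done.

Besides the shell and the picture viewer there is one more tool, called after ">>>" as name(argument=value, ...) on one line, values as JSON. servo_tool: Moves the arm, as the interface text tells. Its arguments: {"type":"object","properties":{"steps":{"type":"string"},"fingers":{"type":"number"}},"required":["steps"]}

```bash
mkdir -p pics; cat > h.py <<'E'
from station import env
import numpy as np, cv2
def shot(n,f,crop=None,s=1):
    c=env.read_camera(n); im=c["image"][:,:,::-1]
    np.savez(f"pics/{f}.npz",**{k:c[k] for k in c if k!="image"})
    cv2.imwrite(f"pics/{f}_full.png",im)
    if crop: im=im[crop[1]:crop[3],crop[0]:crop[2]]
    cv2.imwrite(f"pics/{f}.png",cv2.resize(im,None,fx=s,fy=s,interpolation=cv2.INTER_CUBIC))
    return c
def ray(c,u,v):
    d=np.array([(u-c["cx"])/c["fx"],-(v-c["cy"])/c["fy"],-1.]);P=c["pose"]
    return P[:3,3],P[:3,:3]@d
def atz(c,u,v,z):
    o,d=ray(c,u,v); return o+d*(z-o[2])/d[2]
def proj(c,p):
    q=np.linalg.inv(c["pose"])@np.append(p,1); return c["cx"]+c["fx"]*q[0]/-q[2], c["cy"]-c["fy"]*q[1]/-q[2]
E
python3 - <<'E'
from h import *
a=shot("top","t1");b=shot("scene","s1")
cv2.imwrite("pics/both.png",np.hstack([cv2.imread("pics/t1.png"),cv2.imread("pics/s1.png")])[:, :])
for c in(a,b):print({k:(np.round(v,2).tolist() if k=="pose" else v) for k,v in c.items() if k!="image"})
print(env.sense())
E
```

```text
{'fx': 406.846181093695, 'fy': 406.846181093695, 'cx': 282.96929106860887, 'cy': 212.17166147134404, 'pose': [[-0.01, 1.0, -0.09, 469.85], [-1.0, -0.01, -0.03, -117.68], [-0.03, 0.09, 1.0, 1238.16], [0.0, 0.0, 0.0, 1.0]]}
{'fx': 462.85699024721765, 'fy': 462.85699024721765, 'cx': 284.4654401589036, 'cy': 203.51181633546472, 'pose': [[0.89, 0.24, -0.38, 149.77], [-0.45, 0.47, -0.76, -981.19], [-0.0, 0.85, 0.53, 701.29], [0.0, 0.0, 0.0, 1.0]]}
{'clock': 0.1, 'q': array([-1.38899390e+00,  3.42686686e-01,  1.52489037e+00, -3.77651598e-05,
        1.27536532e+00, -1.46009263e-01]), 'qd': array([ 1.51076831e-04, -6.36585364e-04, -1.42237942e-03,  4.40226448e-05,
        1.32051215e-03, -1.55422932e-03]), 'tau': array([ 2.26082935e-03, -4.32002592e+01, -2.44693530e+01,  7.19111832e-02,
        5.25515783e-02, -4.97936514e-05]), 'tcp_pos': array([ 168.97873629, -496.70394063,  226.10784439]), 'tcp_rot': array([3.02233367, 1.56944612, 1.77936005]), 'force': array([-0.23023196, -0.33631292,  0.16266864]), 'torque': array([ 0.02887392, -0.02927473, -0.08169782]), 'width': 91.92416065071247}
```

View pics/t1.png

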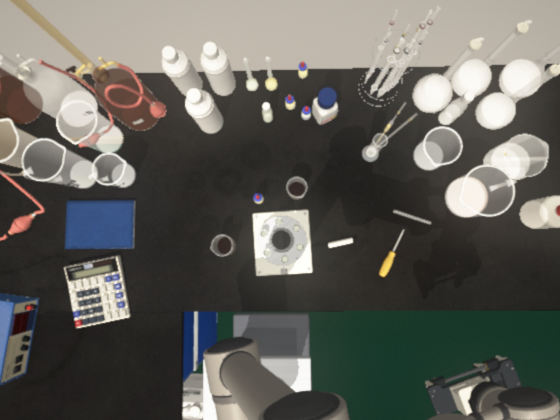

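View pics/s1.png

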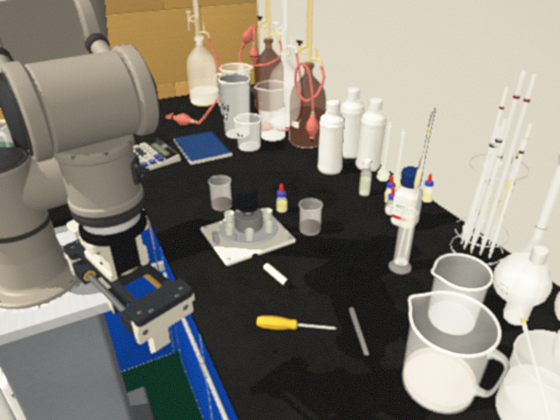

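Top view: the base plate is at about (282,242), with the knob at its centre, one beaker at (222,245), one at (297,187) and the dropper at (258,199). Next I enlarge both views.

```bash
python3 - <<'E'
import cv2,numpy as np
t=cv2.imread("pics/t1_full.png")[200:285,240:325];s=cv2.imread("pics/s1_full.png")[170:270,195:305]
t=cv2.resize(t,(400,400),interpolation=cv2.INTER_CUBIC);s=cv2.resize(s,(400,400*100//110),interpolation=cv2.INTER_CUBIC)
s=np.vstack([s,np.zeros((400-s.shape[0],400,3),np.uint8)])
im=np.hstack([t,s]); im=(255*(im/255.)**0.7).astype(np.uint8)
cv2.imwrite("pics/z1.png",im)
E
```

```text
(no output)
```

View pics/z1.png

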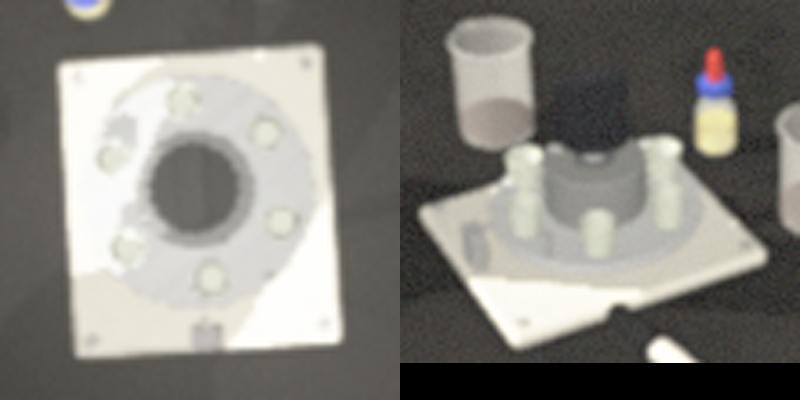

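```bash
python3 - <<'E'
from h import *
c=dict(np.load("pics/t1.npz"))
k=85/400
w=lambda x,y,z:atz(c,240+x*k,200+y*k,z)[:2].round(1)
cs=[w(*p,12) for p in[(58,62),(325,45),(343,343),(76,357)]];print(cs,np.mean(cs,0),[np.linalg.norm(cs[i]-cs[i-1]).round(1) for i in range(4)])
print("post",w(207,337,42),"flange",w(195,188,85),"drum",w(200,190,70))
print("pin?",w(270,277,42))
S=env.sense()
from scipy.spatial.transform import Rotation as R
print(R.from_euler("xyz",S["tcp_rot"]).as_matrix().round(3))
t=cv2.imread("pics/t1_full.png")[225:255,265:297].astype(float)
t=cv2.resize(np.clip(t*2.2,0,255).astype(np.uint8),None,fx=12,fy=12,interpolation=cv2.INTER_CUBIC)
s=cv2.imread("pics/s1_full.png")[180:255,205:295].astype(float)
s=cv2.resize(np.clip(255*(s/255)**.45,0,255).astype(np.uint8),None,fx=4.5,fy=4.5,interpolation=cv2.INTER_CUBIC)
h=min(len(s),len(t));cv2.imwrite("pics/z2.png",np.hstack([t[:h],s[:h]]))
for n in["other"]:
  for u,v in[(222,245),(297,187),(258,199)]:print(atz(c,u,v,75).round(0))
E
```

```text
[array([581.3,  10.8]), array([ 590.5, -161.2]), array([ 400.8, -170.1]), array([392.9,  -0.6])] [491.375 -80.275] [np.float64(188.7), np.float64(172.2), np.float64(189.9), np.float64(169.7)]
post [406.6 -84.8] flange [497.7 -79.4] drum [496.8 -82. ]
pin? [ 443.3 -124.2]
[[-0.     0.947  0.322]
 [ 0.001  0.322 -0.947]
 [-1.     0.    -0.001]]
[485.  91.  75.]
[ 650. -125.   75.]
[616. -12.  75.]
```

View pics/z2.png

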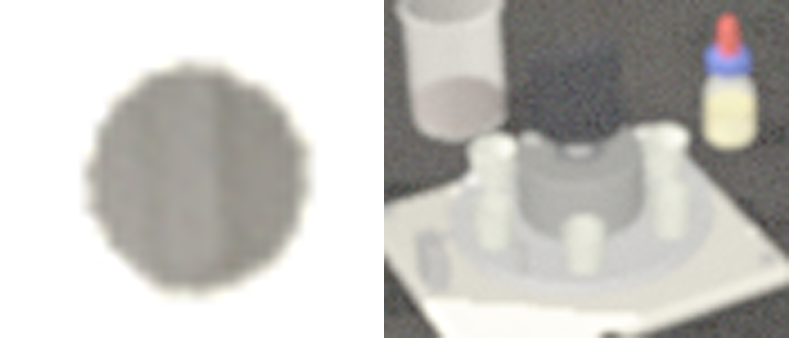

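The bar's long side runs roughly along world x, with a base yaw of about 0.05 rad and the axis near (494,-80). I now move above it.

>>> servo_tool(steps="0 1.5 -1.0 0 0 0;0 2.5 -1.6 0 0 0;0 3 -1.97 0 0 0;0 3 -1.97 0 0 0;0 3 -1.97 0 0 0;0 3 -1.97 0 0 0;0 3 -1.97 0 0 0;0 3 -1.97 0 0 0", fingers=6)

```text
clock: 0.77
tcp_pos: [331.5, -288.0, 226.5]
tcp_rot: [-2.795, 1.57, 2.245]
force: [0.4, -0.6, 0.4]
width: 59.8
```

>>> servo_tool(steps="0 3 -1.97 0 0 0;0 3 -1.97 0 0 0;0 3 -1.97 0 0 0;0 3 -1.97 0 0 0;0 3 -1.97 0 0 0;0 3 -1.97 0 0 0;0 2.5 -1.6 0 0 0;0 1.5 -1.0 0 0 0")

```text
clock: 1.43
tcp_pos: [494.0, -79.7, 226.3]
tcp_rot: [2.994, 1.57, 1.754]
force: [-0.6, 0.0, -0.2]
width: 59.8
```

>>> servo_tool(steps="0 0 0 3 0 0;0 0 0 4 0 0;0 0 0 4 0 0;0 0 0 4 0 0;0 0 0 0.8 0 0;0 0 0 0 0 0;0 0 0 0 0 0;0 0 0 0 0 0")

```text
clock: 2.1
tcp_pos: [492.7, -82.4, 226.6]
tcp_rot: [-1.54, 1.571, -3.057]
force: [0.7, -0.1, -0.2]
width: 59.7
```

```bash
python3 - <<'E'
from h import *
from scipy.spatial.transform import Rotation as R
c=shot("wrist","w1");b=c["image"][:,:,::-1]
S=env.sense();print(S["tcp_pos"],S["clock"],S["width"],S["force"],R.from_euler("xyz",S["tcp_rot"]).as_matrix().round(3),c["pose"].round(2),c["fx"],c["cx"],c["cy"])
cv2.imwrite("pics/w1.png",np.clip(255*(b/255.)**.6,0,255).astype(np.uint8))
E
```

```text
[492.72637737 -82.37581992 226.67581351] 2.15 59.42754895868245 [ 0.08483763  0.38427523 -0.02712681] [[-0.     0.999  0.053]
 [ 0.     0.053 -0.999]
 [-1.    -0.    -0.   ]] [[ 5.0000e-02  9.6000e-01  2.8000e-01  5.6721e+02]
 [-1.0000e+00  5.0000e-02  2.0000e-02 -7.8280e+01]
 [ 0.0000e+00 -2.8000e-01  9.6000e-01  3.8507e+02]
 [ 0.0000e+00  0.0000e+00  0.0000e+00  1.0000e+00]] 340.97925491187016 279.25284712450116 207.23700733661127
```

View pics/w1.png

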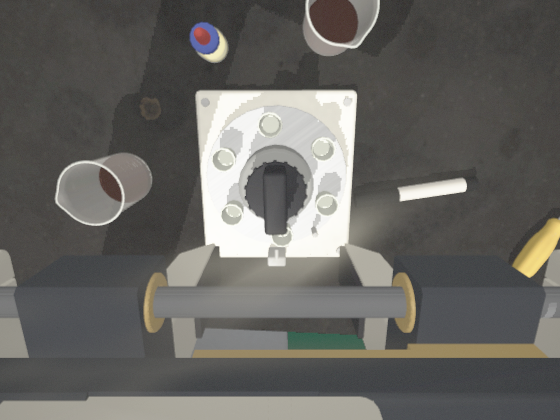

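Wrist view: bar top from about (274,165) to (275,233), pin near (315,232), post at about (277,258), dropper, beakers and white pen clear of the work. I'll enlarge it.

```bash
python3 - <<'E'
import cv2,numpy as np
t=cv2.imread("pics/w1.png")[140:272,200:360]
cv2.imwrite("pics/z3.png",cv2.resize(t,None,fx=4.5,fy=4.5,interpolation=cv2.INTER_CUBIC))
E
```

```text
(no output)
```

View pics/z3.png

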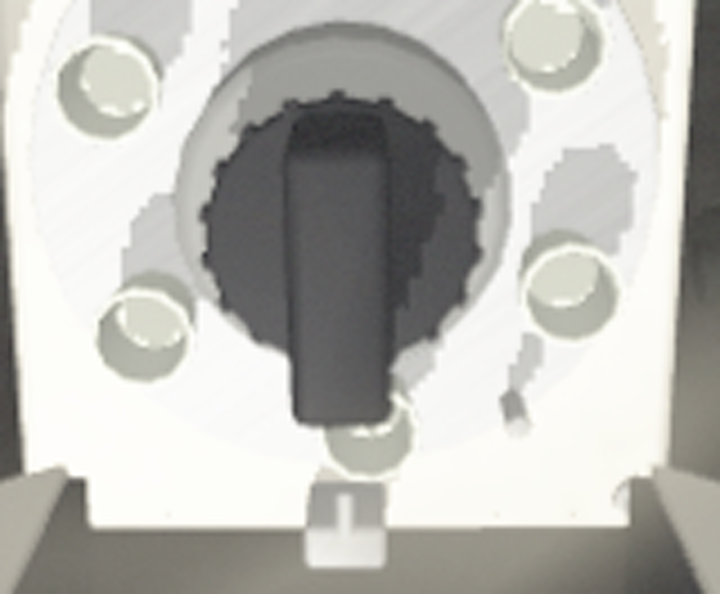

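```bash
python3 - <<'E'
from h import *
c=dict(np.load("pics/w1.npz"))
w=lambda x,y,z:atz(c,200+x/4.5,140+y/4.5,z)[:2]
q=[w(*p,135.5) for p in[(288,150),(386,150),(391,425),(295,425)]]
print(np.round(q,1),np.mean(q,0),[np.linalg.norm(q[i]-q[i-1]) for i in range(4)])
d=(q[0]+q[1]-q[2]-q[3]);print("bar yaw",np.arctan2(d[1],d[0]))
# flange circle (teeth outer rim), z~91.. top 96
print("flange c",(w(204,215,95)+w(482,228,95))/2, w(340,95,95),"drum",(w(178,190,70)+w(508,200,70))/2, w(340,22,70))
A=np.mean(q,0)
cups=[(108,80),(552,38),(570,275),(150,318),(372,413)]
P=np.array([w(*p,56) for p in cups])
from scipy.optimize import least_squares
r=least_squares(lambda s:np.hypot(*(P-s).T)-56,A);print("cups axis",r.x,r.fun)
for n,p,z in[("pinmid",(515,410),42),("pintop",(519,425),52),("post ptr tip",(344,493),42),("post ptr base",(345,535),42)]:
  v=w(*p,z);e=v-r.x;print(n,v,np.hypot(*e),np.arctan2(*e[::-1]))
E
```

```text
[[519.9 -69.5]
 [520.8 -85.7]
 [472.6 -89.4]
 [471.7 -72.7]] [496.22884037 -79.32003151] [np.float64(48.30982097241636), np.float64(16.137706596647355), np.float64(48.32011122974454), np.float64(16.656373849036786)]
bar yaw 0.07099033750316276
flange c [498.7557509  -79.38641995] [523.2846503  -77.54292484] drum [498.54941561 -79.19046296] [534.33824276 -76.73674077]
cups axis [499.8165512  -79.00613731] [-1.50897372 -2.4555513  -0.83863066 -1.83766907 -0.50289042]
pinmid [ 442.47829676 -122.71914142] 72.10063903979757 -2.490221205606276
pintop [ 442.47935309 -122.65154344] 72.05883542956327 -2.490958340440768
post ptr tip [419.01603156 -83.19106985] 80.90882296262723 -3.089845505676506
post ptr base [407.97632776 -83.99555242] 91.97565386934978 -3.0873188839042673
```

>>> servo_tool(steps="0 0.46 -0.28 -1 0 0;1.5 0 0 0 0 0;2.5 0 0 0 0 0;2.5 0 0 0 0 0;2.5 0 0 0 0 0;1.8 0 0 0 0 0;1 0 0 0 0 0;0.5 0 0 0 0 0")

```text
clock: 2.82
tcp_pos: [496.9, -79.0, 102.4]
tcp_rot: [-1.952, 1.569, 2.831]
force: [0.7, 1.1, 0.3]
width: 60.0
```

>>> servo_tool(steps="0 0 0 0 0 0;0 0 0 0 0 0;0 0 0 0 0 0;0 0 0 0 0 0;0 0 0 0 0 0;0 0 0 0 0 0;0 0 0 0 0 0;0 0 0 0 0 0", fingers=1)

```text
clock: 3.48
tcp_pos: [497.3, -79.0, 103.9]
tcp_rot: [2.347, 1.57, 0.846]
force: [-0.6, 2.1, 0.6]
width: 18.1
```

```bash
python3 - <<'E'
from h import *
c=shot("wrist","w2",(180,100,380,280),3.5);S=env.sense();print({k:np.round(S[k],3) for k in S})
E
```

```text
{'clock': np.float64(3.533), 'q': array([-3.100e-01,  4.410e-01,  1.751e+00,  1.000e-03,  9.490e-01,
        1.191e+00]), 'qd': array([-0.   ,  0.003,  0.001,  0.   , -0.003,  0.   ]), 'tau': array([-1.2370e+00, -4.3489e+01, -1.9846e+01, -5.8800e-01, -1.0800e-01,
       -1.5000e-02]), 'tcp_pos': array([497.319, -79.002, 103.821]), 'tcp_rot': array([2.384, 1.57 , 0.883]), 'force': array([-0.385,  1.812,  0.898]), 'torque': array([ 0.442, -0.081,  0.004]), 'width': np.float64(17.964)}
```

View pics/w2.png

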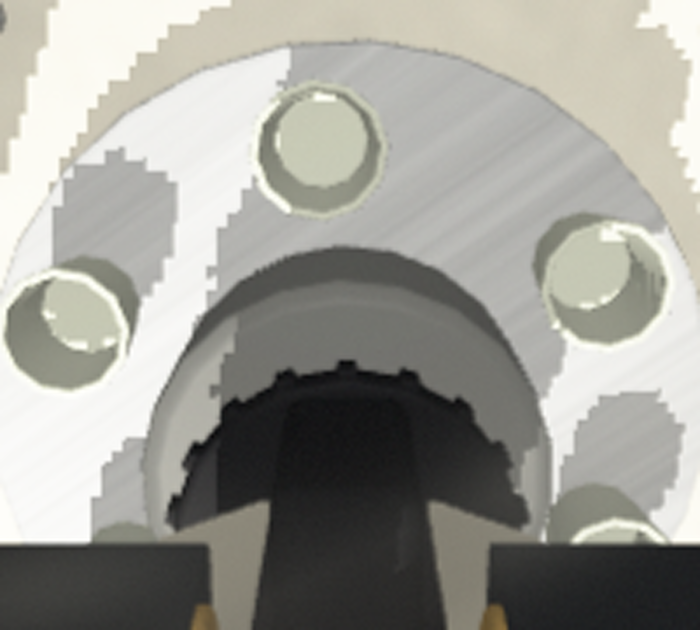

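Grip is good (18 mm, axis centred). I'm easing down, reading the force as I go.

>>> servo_tool(steps="0.03 0 0 0 0 0;0.03 0 0 0 0 0;0.03 0 0 0 0 0;0.03 0 0 0 0 0;0.03 0 0 0 0 0;0.03 0 0 0 0 0;0.03 0 0 0 0 0;0 0 0 0 0 0")

```text
clock: 4.2
tcp_pos: [497.2, -79.1, 101.5]
tcp_rot: [2.976, 1.571, 1.475]
force: [1.7, 5.2, -1.0]
width: 17.8
```

>>> servo_tool(steps="0.01 0 0 0 0 0;0.01 0 0 0 0 0;0.01 0 0 0 0 0;0.01 0 0 0 0 0;0.01 0 0 0 0 0;0.01 0 0 0 0 0;0 0 0 0 0 0;0 0 0 0 0 0")

```text
clock: 4.87
tcp_pos: [497.2, -79.1, 101.0]
tcp_rot: [2.803, 1.571, 1.301]
force: [1.4, 5.3, -0.3]
width: 17.8
```

>>> servo_tool(steps="0.01 0 0 0 0 0;0.01 0 0 0 0 0;0.01 0 0 0 0 0;0.01 0 0 0 0 0;0.01 0 0 0 0 0;0.01 0 0 0 0 0;0 0 0 0 0 0;0 0 0 0 0 0")

```text
clock: 5.53
tcp_pos: [497.2, -79.1, 100.4]
tcp_rot: [2.767, 1.571, 1.265]
force: [0.7, 4.9, 0.7]
width: 17.5
```

>>> servo_tool(steps="0.01 0 -0.02 0 0 0;0.01 0 -0.02 0 0 0;0.01 0 0 0 0 0;0.01 0 0 0 0 0;0.01 0 0 0 0 0;0.01 0 0 0 0 0;0 0 0 0 0 0;0 0 0 0 0 0")

```text
clock: 6.2
tcp_pos: [497.2, -79.0, 99.8]
tcp_rot: [0.462, 1.571, -1.039]
force: [0.8, 4.0, 0.2]
width: 17.9
```

>>> servo_tool(steps="0.01 0 0 0 0 0;0.01 0 0 0 0 0;0.01 0 0 0 0 0;0.01 0 0 0 0 0;0.01 0 0 0 0 0;0.01 0 0 0 0 0;0 0 0 0 0 0;0 0 0 0 0 0")

```text
clock: 6.87
tcp_pos: [497.3, -79.0, 99.3]
tcp_rot: [0.706, 1.57, -0.796]
force: [2.2, 3.3, 2.3]
width: 17.8
```

>>> servo_tool(steps="0.01 0 -0.02 0 0 0;0.01 0 -0.01 0 0 0;0.01 0 0 0 0 0;0.01 0 0 0 0 0;0.01 0 0 0 0 0;0 0 0 0 0 0;0 0 0 0 0 0;0 0 0 0 0 0")

```text
clock: 7.53
tcp_pos: [497.3, -78.8, 98.8]
tcp_rot: [0.534, 1.57, -0.967]
force: [0.1, -0.3, 4.8]
width: 17.8
```

Tooth contact at about z = 99.4 mm (4.8 N, within the spring). Now I rock under this light load.

>>> servo_tool(steps="0 0 0 1.5 0 0;0 0 0 1.5 0 0;0 0 0 1.5 0 0;0 0 0 1.5 0 0;0 0 0 1.5 0 0;0 0 0 1.5 0 0;0 0 0 1.5 0 0;0 0 0 0 0 0")

```text
clock: 8.2
tcp_pos: [497.2, -78.8, 98.4]
tcp_rot: [-0.088, 1.571, -1.773]
force: [2.0, -1.1, 0.4]
width: 18.1
```

The load dropped to 0.4 N, so the teeth have probably found a gap. I ease down 0.8 mm to check.

>>> servo_tool(steps="0.01 0 0 0 0 0;0.01 0 0 0 0 0;0.01 0 0 0 0 0;0.01 0 0 0 0 0;0.01 0 0 0 0 0;0.02 0 0 0 0 0;0 0 0 0 0 0;0 0 0 0 0 0")

```text
clock: 8.87
tcp_pos: [497.2, -78.7, 98.0]
tcp_rot: [0.393, 1.571, -1.291]
force: [1.6, -1.4, 0.2]
width: 18.1
```

>>> servo_tool(steps="0.02 0 0 0 0 0;0.02 0 0 0 0 0;0.02 0 0 0 0 0;0.02 0 0 0 0 0;0.02 0 0 0 0 0;0.02 0 0 0 0 0;0 0 0 0 0 0;0 0 0 0 0 0")

```text
clock: 9.53
tcp_pos: [497.2, -78.7, 96.8]
tcp_rot: [0.489, 1.571, -1.196]
force: [3.0, -3.0, 0.0]
width: 17.9
```

>>> servo_tool(steps="0.02 0 0 0 0 0;0.02 0 0 0 0 0;0.02 0 0 0 0 0;0.02 0 0 0 0 0;0.02 0 0 0 0 0;0.02 0 0 0 0 0;0.02 0 0 0 0 0;0 0 0 0 0 0")

```text
clock: 10.2
tcp_pos: [497.2, -78.7, 95.4]
tcp_rot: [0.774, 1.571, -0.911]
force: [2.3, -3.3, -0.5]
width: 18.1
```

>>> servo_tool(steps="0.02 0 0.01 0 0 0;0.02 0 0 0 0 0;0.02 0 0 0 0 0;0.02 0 0 0 0 0;0.02 0 0 0 0 0;0.02 0 0 0 0 0;0.02 0 0 0 0 0;0 0 0 0 0 0")

```text
clock: 10.87
tcp_pos: [497.2, -78.7, 94.0]
tcp_rot: [1.011, 1.571, -0.674]
force: [2.4, -2.5, -0.6]
width: 18.0
```

>>> servo_tool(steps="0.03 0 0.01 0 0 0;0.03 -0.01 0 0 0 0;0.03 0 0 0 0 0;0.03 0 0 0 0 0;0.03 0 0 0 0 0;0.03 0 0 0 0 0;0.03 0 0 0 0 0;0 0 0 0 0 0")

```text
clock: 11.53
tcp_pos: [497.1, -78.8, 91.9]
tcp_rot: [1.647, 1.571, -0.038]
force: [2.7, -1.6, -0.6]
width: 17.6
```

>>> servo_tool(steps="0.03 0 0 0 0 0;0.03 0 0 0 0 0;0.03 0 0 0 0 0;0.02 0 0 0 0 0;0.02 0 0 0 0 0;0.02 0 0 0 0 0;0 0 0 0 0 0;0 0 0 0 0 0")

```text
clock: 12.2
tcp_pos: [497.1, -78.8, 90.4]
tcp_rot: [1.237, 1.571, -0.448]
force: [3.9, -0.2, -0.2]
width: 18.2
```

>>> servo_tool(steps="0.01 -0.02 0 0 0 0;0.01 0 0 0 0 0;0.01 0 0 0 0 0;0.01 0 0 0 0 0;0.01 0 0 0 0 0;0.01 0 0 0 0 0;0.01 0 0 0 0 0;0 0 0 0 0 0")

```text
clock: 12.87
tcp_pos: [497.0, -78.8, 89.8]
tcp_rot: [1.389, 1.57, -0.295]
force: [5.7, -1.1, 0.0]
width: 17.7
```

>>> servo_tool(steps="0.01 0 0 0 0 0;0.01 0 0 0 0 0;0.01 0 0 0 0 0;0.01 0 0 0 0 0;0.01 0 0 0 0 0;0.01 0 0 0 0 0;0.01 0 0 0 0 0;0 0 0 0 0 0")

```text
clock: 13.53
tcp_pos: [497.1, -78.8, 89.0]
tcp_rot: [1.363, 1.57, -0.322]
force: [5.1, 0.0, -0.9]
width: 17.8
```

>>> servo_tool(steps="0.01 0.04 0 0 0 0;0.01 0.02 0 0 0 0;0.01 0 0 0 0 0;0.01 0 0 0 0 0;0.01 0 0 0 0 0;0.01 0 0 0 0 0;0.01 0 0 0 0 0;0 0 0 0 0 0")

```text
clock: 14.2
tcp_pos: [497.3, -78.8, 88.6]
tcp_rot: [-0.932, 1.571, -2.617]
force: [1.7, -0.6, 4.5]
width: 18.1
```

>>> servo_tool(steps="0.01 0 0 0 0 0;0.01 0 0 0 0 0;0.01 0 0 0 0 0;0.01 0 0 0 0 0;0.01 0 0 0 0 0;0.01 0 0 0 0 0;0 0 0 0 0 0;0 0 0 0 0 0")

```text
clock: 14.87
tcp_pos: [497.3, -78.8, 88.6]
tcp_rot: [0.884, 1.57, -0.8]
force: [0.7, 0.4, 10.9]
width: 17.8
```

Hard stop at z = 88.6 mm, with total travel about 15.2 mm, so the knob is home. I relax the push, then turn clockwise for most of the angle.

>>> servo_tool(steps="-0.03 0 0 0 0 0;-0.03 0 0 0 0 0;0 0 0 2 0 0;0 0 0 3 0 0;0 0 0 3 0 0;0 0 0 3 0 0;0 0 0 2 0 0;0 0 0 0 0 0")

```text
clock: 15.53
tcp_pos: [497.3, -78.9, 88.6]
tcp_rot: [-0.559, 1.57, -2.472]
force: [1.6, -0.6, 6.9]
width: 17.6
```

>>> servo_tool(steps="0 0 0 2 0 0;0 0 0 2 0 0;0 0 0 2 0 0;0 0 0 2 0 0;0 0 0 2 0 0;0 0 0 2 0 0;0 0 0 0 0 0;0 0 0 0 0 0")

```text
clock: 16.2
tcp_pos: [497.2, -78.9, 88.6]
tcp_rot: [-0.604, 1.57, -2.725]
force: [1.4, -0.8, 6.6]
width: 18.2
```

```bash
python3 - <<'E'
from h import *
c=shot("wrist","w3");a=shot("top","t3");b=shot("scene","s3");S=env.sense();print({k:np.round(S[k],3) for k in S if k in("q","force","torque","tcp_pos","clock")})
f=lambda n,x0,y0,w,h:cv2.resize(cv2.imread(f"pics/{n}_full.png")[y0:y0+h,x0:x0+w],(400,400),interpolation=cv2.INTER_CUBIC)
cv2.imwrite("pics/z4.png",np.hstack([f("w3",140,80,280,280),f("s3",195,175,105,105)]))
E
```

```text
{'clock': np.float64(16.35), 'q': array([-0.31 ,  0.463,  1.767, -0.   ,  0.912,  1.812]), 'tcp_pos': array([497.216, -78.882,  88.613]), 'force': array([ 0.839, -0.758,  6.882]), 'torque': array([-0.14 , -0.204, -0.028])}
```

View pics/z4.png

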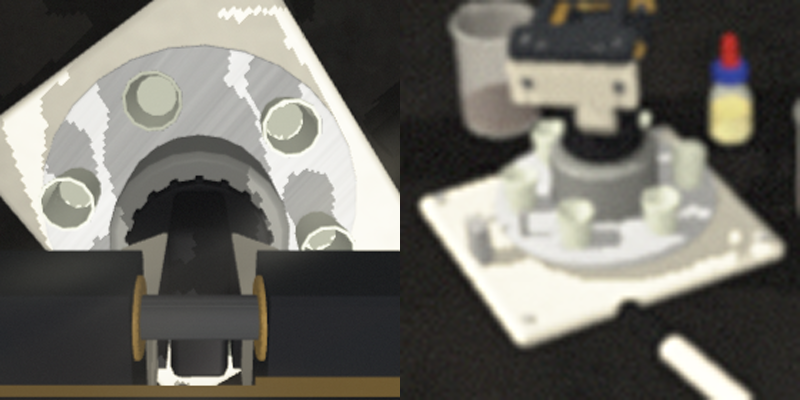

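View: the wrist crop shows three cups, rims at crop (152,101), (68,202) and (292,127); the scene crop shows that the carousel has turned. I'll work out the carousel angle from the cups.

```bash
cat > cups.py <<'E'
from h import *
from scipy.optimize import least_squares
# cup rim centres (z=56), fit axis with phase mod 60 deg
D={"w1":[(200+x/4.5,140+y/4.5) for x,y in[(108,80),(552,38),(570,275),(150,318),(372,413)]],
"w2":[(180+x/3.5,100+y/3.5) for x,y in[(318,148),(65,330),(607,285)]],
"w3":[(140+x*.7,80+y*.7) for x,y in[(152,101),(68,202),(292,127)]]}
for n,pp in D.items():
    c=dict(np.load(f"pics/{n}.npz"));P=np.array([atz(c,*p,56)[:2] for p in pp])
    for ax in([497.3,-78.9],[499,-79]):
        e=P-ax;a=np.degrees(np.arctan2(e[:,1],e[:,0]));print(n,a.round(1),np.hypot(*e.T).round(1),"mod60",(a%60).round(1))
E
python3 cups.py
```

```text
w1 [  68.1  -51.2 -108.5  127.8 -169.7] [55.3 55.2 54.4 52.5 53. ] mod60 [ 8.1  8.8 11.5  7.8 10.3]
w1 [  69.7  -52.5 -110.2  129.2 -170.1] [54.8 54.  54.9 53.6 54.7] mod60 [9.7 7.5 9.8 9.2 9.9]
w2 [  9.2  69.6 -51.9] [55.  55.3 55.2] mod60 [9.2 9.6 8.1]
w2 [  9.6  71.3 -53.3] [53.3 54.8 54.1] mod60 [ 9.6 11.3  6.7]
w3 [-12.6  47.7 -73.6] [54.6 54.5 55.8] mod60 [47.4 47.7 46.4]
w3 [-12.9  49.2 -75.3] [52.9 53.5 55.2] mod60 [47.1 49.2 44.7]
```

Carousel has turned 22°, and about 13° remain. I turn 11°, let go, rise and look closely.

>>> servo_tool(steps="-0.02 0 0 1 0 0;0 0 0 2 0 0;0 0 0 2 0 0;0 0 0 2 0 0;0 0 0 2 0 0;0 0 0 2 0 0;0 0 0 0 0 0;0 0 0 0 0 0")

```text
clock: 17.02
tcp_pos: [497.2, -78.9, 88.6]
tcp_rot: [-0.555, 1.57, -2.869]
force: [1.5, -0.9, 5.0]
width: 17.7
```

>>> servo_tool(steps="0 0 0 0 0 0;0 0 0 0 0 0;0 0 0 0 0 0;0 0 0 0 0 0;0 0 0 0 0 0;0 0 0 0 0 0;0 0 0 0 0 0;0 0 0 0 0 0", fingers=6)

```text
clock: 17.68
tcp_pos: [497.4, -78.8, 88.5]
tcp_rot: [-0.589, 1.571, -2.902]
force: [0.3, 0.3, 0.3]
width: 59.3
```

>>> servo_tool(steps="-0.5 0 0 0 0 0;-1.5 0 0 0 0 0;-2.5 0 0 0 0 0;-2.5 0 0 0 0 0;-2.5 0 0 0 0 0;-2 0 0 0 0 0;-0.5 0 0 0 0 0;0 0 0 0 0 0")

```text
clock: 18.35
tcp_pos: [498.2, -79.1, 210.1]
tcp_rot: [1.982, 1.567, -0.33]
force: [-0.9, 1.0, -0.5]
width: 59.8
```

```bash
python3 - <<'E'
from h import *
c=shot("wrist","w4");S=env.sense();print({k:np.round(S[k],3) for k in S if k in("q","force","torque","tcp_pos","clock","width")})
b=cv2.imread("pics/w4_full.png");x,y=map(int,proj(c,np.array([480,-82,60.])));print(x,y)
x0,y0=max(0,x-85),max(0,y-75);print(x0,y0)
cv2.imwrite("pics/z5.png",cv2.resize(b[y0:y0+140,x0:x0+175],None,fx=4.2,fy=4.2,interpolation=cv2.INTER_CUBIC))
E
```

```text
{'clock': np.float64(18.4), 'q': array([-0.309,  0.319,  1.612, -0.   ,  1.211,  2.003]), 'tcp_pos': array([497.367, -78.826, 208.561]), 'force': array([ 0.069, -0.124, -0.415]), 'torque': array([ 0.06 , -0.008,  0.016]), 'width': np.float64(60.137)}
294 203
209 128
```

View pics/z5.png

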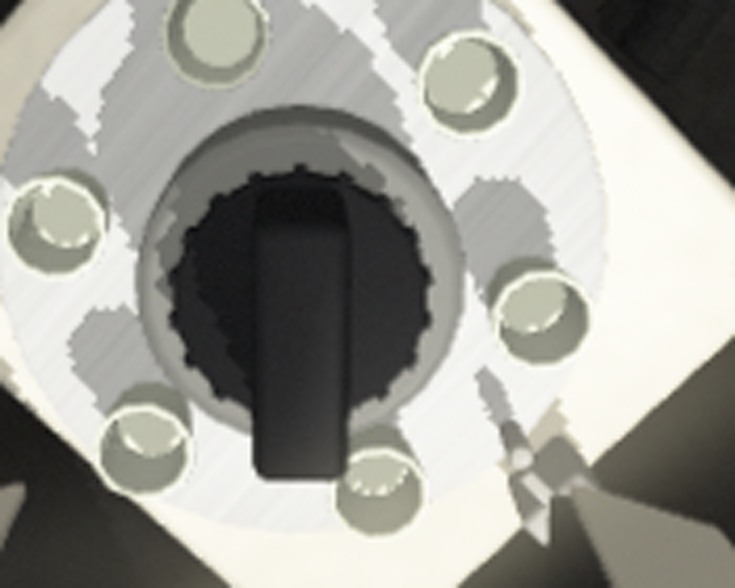

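View: the knob is seated low, all six cups are in place, pin from base (508,428) to top (522,458), the pointer just beyond at about (530,480), partly behind a finger.

```bash
python3 - <<'E'
from h import *
c=dict(np.load("pics/w4.npz"));w=lambda x,y,z:atz(c,209+x/4.2,128+y/4.2,z)[:2]
c1=dict(np.load("pics/w1.npz"));w1=lambda x,y,z:atz(c1,200+x/4.5,140+y/4.5,z)[:2]
cups=[(215,33),(470,82),(540,312),(379,492),(145,450),(57,225)]
P=np.array([w(*p,56) for p in cups]);m=P.mean(0);e=P-m
print("cup mean",m,np.hypot(*e.T).round(1),(np.degrees(np.arctan2(e[:,1],e[:,0]))%60).round(1))
for ax in(m,np.array([497.3,-78.9]),np.array([499,-79])):
  ang=lambda v:np.degrees(np.arctan2(*(v-ax)[::-1])).round(2)
  print(ax,"pin",[ang(v) for v in(w(515,443,42),w(522,458,52))],"r",np.hypot(*(w(515,443,42)-ax)),"ptr",[ang(v) for v in(w(529,480,42),w(539,492,42))],"ptr w1",[ang(v) for v in(w1(344,493,42),w1(345,535,42))])
# predicted pixels of pin for 0 residual and pointer in crop
for n,r,z in[("pin top@0",69,52),("ptr tip",78,42)]:
  a=np.radians(-177.0);u,v=proj(c,np.array([498.3+r*np.cos(a),-79+r*np.sin(a),z]));print(n,(u-209)*4.2,(v-128)*4.2)
E
python3 - <<'E'
import cv2
b=cv2.imread("pics/w4_full.png")[215:262,308:368]
cv2.imwrite("pics/z6.png",cv2.resize(b,None,fx=12,fy=12,interpolation=cv2.INTER_CUBIC))
E
```

```text
cup mean [495.81040862 -79.41115628] [55.7 55.8 54.9 56.3 56.  55.3] [36.8 36.6 37.6 36.5 37.1 36.4]
[495.81040862 -79.41115628] pin [np.float64(-174.1), np.float64(-174.03)] r 69.61525596873976 ptr [np.float64(-177.49), np.float64(-177.76)] ptr w1 [np.float64(-177.18), np.float64(-177.01)]
[497.3 -78.9] pin [np.float64(-173.82), np.float64(-173.74)] r 71.15036836875399 ptr [np.float64(-177.17), np.float64(-177.46)] ptr w1 [np.float64(-176.86), np.float64(-176.74)]
[499 -79] pin [np.float64(-174.04), np.float64(-173.97)] r 72.83025629685609 ptr [np.float64(-177.3), np.float64(-177.57)] ptr w1 [np.float64(-177.0), np.float64(-176.86)]
pin top@0 500.68933985875196 460.163969732347
ptr tip 520.3410115875297 469.51667781624235
```

View pics/z6.png

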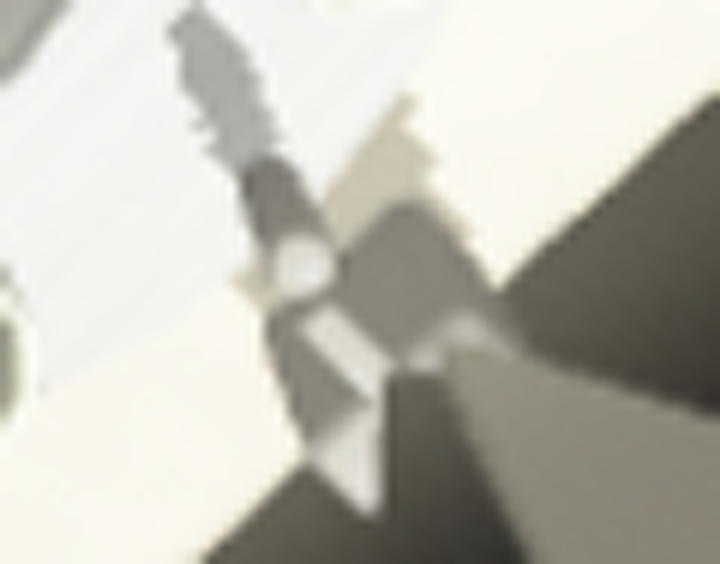

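Crop: pin top centred at crop (303,265), pointer stripe from tip (318,318) to (380,380). I compute the residual directly.

```bash
python3 - <<'E'
from h import *
c=dict(np.load("pics/w4.npz"));w=lambda x,y,z:atz(c,308+x/12,215+y/12,z)[:2]
pt,pm=w(303,265,52),w(288,225,42);t,t2=w(318,318,42),w(383,383,42)
print(pt,pm,t,t2)
for ax in([495.8,-79.4],[497.3,-78.9]):
  a=lambda v:np.degrees(np.arctan2(*(v-np.array(ax))[::-1])).round(2)
  print([a(v) for v in(pt,pm,t,t2)],[np.hypot(*(v-np.array(ax))).round(1) for v in(pt,pm,t,t2)])
E
```

```text
[426.4053558  -86.62244379] [426.07328987 -86.6581351 ] [417.8495632  -83.08993702] [409.47688403 -83.35791667]
[np.float64(-174.06), np.float64(-174.06), np.float64(-177.29), np.float64(-177.37)] [np.float64(69.8), np.float64(70.1), np.float64(78.0), np.float64(86.4)]
[np.float64(-173.78), np.float64(-173.78), np.float64(-176.98), np.float64(-177.09)] [np.float64(71.3), np.float64(71.6), np.float64(79.6), np.float64(87.9)]
```

Residual is 3.2° clockwise. I regrip at the same pose, turn 3.2°, release, rise.

>>> servo_tool(steps="0.5 0 0 0 0 0;2 0 0 0 0 0;2.5 0 0 0 0 0;2.5 0 0 0 0 0;2.2 0 0 0 0 0;1.5 0 0 0 0 0;0.75 0 0 0 0 0;0 0 0 0 0 0")

```text
clock: 19.07
tcp_pos: [495.5, -78.3, 86.2]
tcp_rot: [-1.124, 1.565, 2.847]
force: [0.1, -0.7, 0.7]
width: 59.8
```

>>> servo_tool(steps="0 0 0 0 0 0;0 0 0 0 0 0;0 0 0 0 0 0;0 0 0 0 0 0;0 0 0 0 0 0;0 0 0 0 0 0;0 0 0 0 0 0;0 0 0 0 0 0", fingers=1)

```text
clock: 19.73
tcp_pos: [497.5, -79.0, 89.3]
tcp_rot: [1.395, 1.57, -0.917]
force: [-1.2, -0.2, 2.0]
width: 17.7
```

>>> servo_tool(steps="0 0 0 0.6 0 0;0 0 0 0.8 0 0;0 0 0 0.8 0 0;0 0 0 0.6 0 0;0 0 0 0.4 0 0;0 0 0 0 0 0;0 0 0 0 0 0;0 0 0 0 0 0")

```text
clock: 20.4
tcp_pos: [497.5, -79.0, 89.3]
tcp_rot: [1.496, 1.57, -0.873]
force: [-1.3, -1.7, 5.3]
width: 17.6
```

>>> servo_tool(steps="0 0 0 0 0 0;0 0 0 0 0 0;0 0 0 0 0 0;0 0 0 0 0 0;0 0 0 0 0 0;0 0 0 0 0 0;0 0 0 0 0 0;0 0 0 0 0 0", fingers=6)

```text
clock: 21.07
tcp_pos: [497.4, -78.8, 89.0]
tcp_rot: [0.473, 1.571, -1.896]
force: [-0.3, -0.1, -0.9]
width: 59.4
```

>>> servo_tool(steps="-0.5 0 0 0 0 0;-1.5 0 0 0 0 0;-2.5 0 0 0 0 0;-2.5 0 0 0 0 0;-2.5 0 0 0 0 0;-2 0 0 0 0 0;-0.5 0 0 0 0 0;0 0 0 0 0 0")

```text
clock: 21.73
tcp_pos: [498.2, -79.1, 210.6]
tcp_rot: [2.039, 1.567, -0.33]
force: [0.5, 0.9, 0.1]
width: 60.0
```

>>> servo_tool(steps="0 0 0 -4 0 0;0 0 0 -6 0 0;0 0 0 -6 0 0;0 0 0 -6 0 0;0 0 0 -6 0 0;0 0 0 -6 0 0;0 0 0 -4 0 0;0 0 0 0 0 0")

```text
clock: 22.4
tcp_pos: [496.6, -78.6, 207.3]
tcp_rot: [-1.706, 1.568, 2.874]
force: [-0.6, -0.0, -0.9]
width: 59.9
```

```bash
python3 - <<'E'
from h import *
c=shot("wrist","w5");S=env.sense();print({k:np.round(S[k],3) for k in S if k in("q","force","tcp_pos","clock","width")})
b=cv2.imread("pics/w5_full.png")
u,v=proj(c,np.array([420,-82.5,45.]));x0,y0=int(u)-30,int(v)-30
cu,cv_=proj(c,np.array([497,-79,60.]));X0,Y0=int(cu)-65,int(cv_)-50;print(x0,y0,X0,Y0)
z=lambda x,y,w,h,s:cv2.resize(b[y:y+h,x:x+w],None,fx=s,fy=s,interpolation=cv2.INTER_CUBIC)
A=z(x0,y0,50,65,8)[:520];B=z(X0,Y0,130,130,3);o=np.zeros((520,790,3),np.uint8);o[:A.shape[0],:400]=A;o[:B.shape[0],400:400+B.shape[1]]=B
cv2.imwrite("pics/z7.png",o)
E
```

```text
{'clock': np.float64(22.45), 'q': array([-0.309,  0.32 ,  1.612, -0.   ,  1.212,  1.398]), 'tcp_pos': array([496.771, -78.648, 207.598]), 'force': array([-0.444,  0.535,  0.838]), 'width': np.float64(60.341)}
262 229 214 141
```

View pics/z7.png

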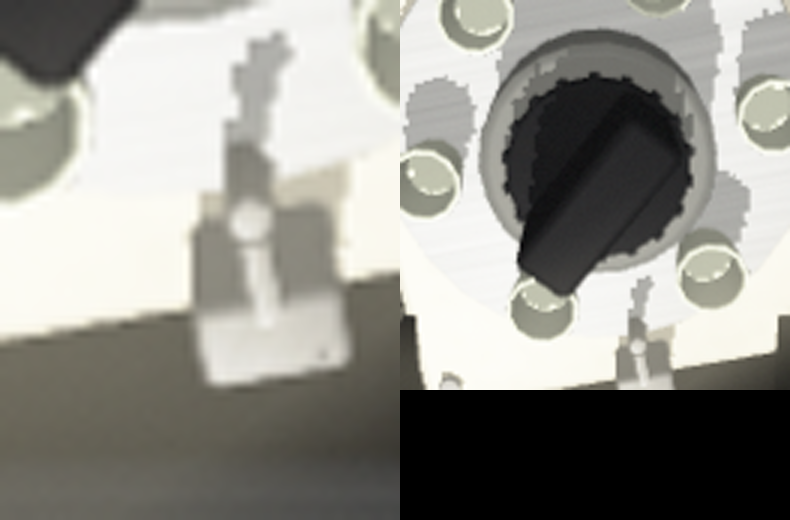

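Pin top at crop (249,220), base at about (248,145), pointer stripe from (254,245) to (266,322); knob still seated, cups in place. Residual:

```bash
python3 - <<'E'
from h import *
c=dict(np.load("pics/w5.npz"));w=lambda x,y,z:atz(c,262+x/8,229+y/8,z)[:2]
L=[w(249.5,220,52),w(248.5,184,42),w(255,245,42),w(266,322,42)];print(np.round(L,1))
W=lambda x,y,z:atz(c,214+(x-400)/3,141+y/3,z)[:2]
print("flange c",[((W(503,160,z)+W(693,163,z))/2).round(1) for z in(80,)],W(598,73,80))
for ax in([495.8,-79.4],[497.3,-78.9],[497.3,-80]):
  print([np.degrees(np.arctan2(*(v-np.array(ax))[::-1])).round(2) for v in L],[np.hypot(*(v-np.array(ax))).round(1) for v in L])
# flange height check: width scale 54mm (plain 2x27)
print(np.linalg.norm(W(503,160,80)-W(693,163,80)),np.linalg.norm(W(503,160,96)-W(693,163,96)))
E
```

```text
[[426.4 -83.4]
 [426.8 -83.7]
 [418.2 -83.5]
 [407.1 -83.6]]
flange c [array([498.4, -79.6])] [523.85916187 -82.95362956]
[np.float64(-176.7), np.float64(-176.42), np.float64(-176.96), np.float64(-177.28)] [np.float64(69.5), np.float64(69.1), np.float64(77.7), np.float64(88.8)]
[np.float64(-176.37), np.float64(-176.09), np.float64(-176.66), np.float64(-177.0)] [np.float64(71.0), np.float64(70.6), np.float64(79.2), np.float64(90.3)]
[np.float64(-177.25), np.float64(-176.98), np.float64(-177.45), np.float64(-177.7)] [np.float64(71.0), np.float64(70.6), np.float64(79.2), np.float64(90.3)]
54.72933450768547 51.66315971516137
```

Residual is about 0.3° (0.006 rad), the flange scale fits the home height, and the gripper is open and clear. I'm handing in.

```bash
python3 -c "
from station import env
print(env.sign_off())"
```

```text
the job is handed in; nothing more can be done
None
```

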